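# Cull the short stud, then hold the chest lid at its balance point

## Task

I am about to fit the two new lid stays to the red chest, and one of the five brass pivot studs on the rubber mat was made too short: put that one in the steel dish and leave the four good ones standing where they are. Then lift the lid by its wooden knob, without letting it drop or go over backwards, and stop it at its balance point, where it would fall neither shut nor open. Finish while still holding the knob there, with the lid quite still, so that I can screw the stays on; do not let go, and leave everything else on the bench alone.

Things in the scene. Friction and masses are not known exactly. Their poses are not given: they have to be found in the camera images.
- chest: Red steel bench chest, fixed, 200 mm deep (its x) by 300 wide (its y) by 100 high, plus a 25 mm deep lid on top, which it carries (125 mm in all when shut). Origin: centre of its underside on the bench; x points from its front (two latches, towards the robot) to its hinge side, y to the left, z up.
- lid (a joint): Lid angle, rad: 0 shut (the start; latches undone), growing as the front edge swings up and away from the robot; stop at 2.2. 0.5 to 0.8 kg, hinge almost free (0.012 N m), so it falls if let go. Its centre of mass, lid shut, is 108 mm in front of the hinge axis and 23 mm above it, so it balances at 1.366 rad, 12 degrees short of square upright.
- lid_hinge (a point): Point on the hinge axis at the middle of the chest's rear edge: 103.5 mm along the chest's x, 100 mm up. The axis is the chest's y. This frame turns with the lid.
- lid_knob (a point): Wooden ball knob, 30 mm diameter, on an 11 mm stem on the lid's top by the middle of its front edge. Origin: ball centre, 33 mm off the lid; lid shut, it is 178.5 mm in front of the hinge axis, 58 mm above it, 158 above the bench; the lid's edge is 25 mm further out. Turns with the lid about its y (hinge direction); gripped across y the ball pivots between the fingers, tool kept pointing down.
- mat: Flat black rubber mat, fixed, 160 (its x) by 250 (its y) by 3 mm thick, on which the five studs stand. Origin: centre of its underside.
- stud_short: The odd one: a brass pivot stud, only 28 mm tall, otherwise like the others: flange 28 mm in diameter and 4 mm thick at its foot, plain round shank 16 mm in diameter above. It stands upright on its flange on the mat in any of the five places. Origin: centre of its underside. 40 to 65 g.
- dish: Loose round steel dish for rejects, 112 mm across the rim, 26 mm high, inner floor 3 mm above the bench and about 78 mm across, walls 3 mm. Origin: centre of its underside. 0.3 kg.
- stud_a: A good brass pivot stud, 50 mm tall, flange 28 mm in diameter, shank 16 mm, standing upright on the mat at least 60 mm from its neighbours. Origin: centre of its underside.
- stud_b: A good brass pivot stud, 50 mm tall, flange 28 mm in diameter, shank 16 mm, standing upright on the mat at least 60 mm from its neighbours. Origin: centre of its underside.
- stud_c: A good brass pivot stud, 50 mm tall, flange 28 mm in diameter, shank 16 mm, standing upright on the mat at least 60 mm from its neighbours. Origin: centre of its underside.
- stud_d: A good brass pivot stud, 50 mm tall, flange 28 mm in diameter, shank 16 mm, standing upright on the mat at least 60 mm from its neighbours. Origin: centre of its underside.
- stay_left: Steel lid stay, flat, 190 mm long and 8 mm thick, lying on the bench left of the chest; to be left alone. Origin: its middle rivet.
- stay_right: The second, like stay_left, beside it; to be left alone.
- screwdriver: Screwdriver with a red handle, lying on the bench between the chest and the mat; to be left alone. Origin near its middle.
- jar: Clear jar with a red cap, 72 mm in diameter and 105 mm high, loose on the bench behind the mat; to be left alone. Origin: centre of its underside.

How it is judged:
On the way, in this order (a step that is already met when the one before it is completed fails the run):
1. the short stud lies at rest in the dish, let go (horizontal distance between stud_short and dish below 0.05 m and z of stud_short in the frame of dish between 0 and 0.022 m and linear speed of stud_short below 0.05 m/s and contact force between stud_short and the fingers below 0.05 N), for 0.3 s.
2. the lid is held still by its knob at its balance point (value of joint lid between 1.296 and 1.436 rad and velocity of joint lid between -0.06 and 0.06 rad/s and contact force between chest and the fingers above 1 N and distance between the grasp point and lid_knob below 0.03 m), for 0.5 s.
At the end, for the whole second after the job is handed in: Short stud at rest in the dish, released. Lid held by its knob in the fingers within 0.07 rad (4 degrees) of its balance point at 1.366 rad, still to 0.06 rad/s. Good studs upright within 15 mm of their starts, dish within 40 mm; stays, screwdriver and jar within 20 mm (all of step 1 and all of step 2 and angle between each of stud_a, stud_b, stud_c, stud_d's own z axis and vertical below 0.2 rad and distance of each of stud_a, stud_b, stud_c, stud_d from where it was at the start of the episode below 0.015 m and distance of dish from where it was at the start of the episode below 0.04 m and distance of each of stay_left, stay_right, screwdriver, jar from where it was at the start of the episode below 0.02 m); the arm keeps its last pose, push and grip.
It fails at once if the lid is dropped (falls at over 1.5 rad/s) (velocity of joint lid below -1.5 rad/s).
It fails at once if the lid goes over backwards (beyond 1.72 rad, 20 degrees past balance) (value of joint lid above 1.72 rad).
It fails at once if a good stud is knocked over or moved over 15 mm (angle between any of stud_a, stud_b, stud_c, stud_d's own z axis and vertical above 0.5 rad or distance of any of stud_a, stud_b, stud_c, stud_d from where it was at the start of the episode above 0.015 m).
It fails at once if a stay, the screwdriver or the jar is moved over 20 mm (distance of any of stay_left, stay_right, screwdriver, jar from where it was at the start of the episode above 0.02 m).
It also fails if it takes over 61 s, if anything falls off the work surface, if the arm or the gripper's body presses on something with over 40 N, if the wrist force passes 120 N, or if a joint passes its speed limit or range.

## Robot

A 6-joint arm with a two-finger parallel gripper is mounted at the origin on the work surface. World frame = base frame: x ahead of the robot, y to its left, z up, the work surface at z = 0. Lengths are in m, angles in rad, forces in N, time in s.
With the tool pointing down it reaches from about 0.3 to 0.775 m from the base axis. Payload 14.6 kg.
Tool frame: the origin (TCP) lies midway between the tips of the shut fingers; the grasp point (between the pads) lies 19 mm behind it; z points along the fingers, y is the line along which they close (so a half turn about z gives the same grasp; the last joint's range is limited). The gripper opens to 94 mm and grips with 3 to 60 N. Pads are 16 mm wide; open, the fingers measure 119 mm over their backs; the gripper's body (75 mm by 177 mm) begins 78 mm behind the grasp point.
Start: joints at [-0.067, 0.3, 1.521, -0, 1.321, -0.067], TCP at [0.55, -0, 0.205] pointing down, gripper open.
Joint ranges: [-3.03, 3.03], [-0.79, 2.21], [0.23, 2.52], [-1.04, 4.18], [0, 3.07], [-2.55, 2.55]. Speed limits (rad/s): [2.22, 2.22, 2.57, 3.14, 3.14, 3.14].

## Interface

Orientations are given as [roll, pitch, yaw] about the fixed x, y, z axes, in that order (R = Rz(yaw) Ry(pitch) Rx(roll)).
In Python, from station import telemetry, optics, ctrl gives the robot as it stands.
- The arm moves only by the tool carry_out, never from a script. Its argument "plan" is a list that holds one entry, the list of rows, each a list of 7 numbers: the shift along the tool's x, y, z in mm, then the turn, a rotation vector about the tool's x, y, z in rad, then the finger opening in mm, from 0 to 94. A call has 1 to 20 rows; each row shifts and turns the commanded pose from where the row before left it, along the tool's axes as they then stand; what a row does not reach is not made up. A row lasts 1/12 s, in which the tool goes at most 41.7 mm and 7.16 degrees, less where a joint would pass 70% of its speed; a pose out of reach is approached as far as the arm can. A call with a gripper value outside its range is refused whole. The fingers move at their own pace and stop on an object; "squeeze" is the grip in N (left out, the last holds). Time passes only in rows, so rows that do not move let the fingers close. It gives the time, the measured TCP pose, the force, the opening and the grip force at its end, in the units of the state.
- telemetry.get_obs(): the state, without advancing time (a new reading comes with each control period).
- optics.camera(name): name is "scene" or "side" or "wrist"; returns a dict with "pixels" (384x512x3 uint8, red, green, blue), "intrinsics" (3x3 intrinsics, pixels), "origin" and "rotation" of the camera in the world. Camera axes: x right, y down, z forward; pixel columns grow to the right and rows downward; lengths in m; the calibration is good to about 2 mm. A picture is of the moment at which its call begins. There is no depth.
- ctrl.hand_in(): hands the job in; it is judged then, once.
The state is a dict: "time_s": time; "qpos": joint angles; "joint_vel": joint speeds; "tau": joint torques, N m; "ee_pos": TCP position; "eef_rot": TCP orientation; "force": force on the tool from outside, world axes, zero at the start; "moment": the same for the moment, N m; "grip_width": finger opening in m; "grip_force": force on a finger pad.
Only numpy, scipy, OpenCV 4.12 (cv2) and the standard library are available. Lean on these libraries where they do the work, as an engineer would, in place of code of your own. Each camera call takes 0.05 s, during which the arm holds its last target. There are 200 camera calls.

## Working session

There is one attempt and no reset: what is moved stays moved. The work goes in short steps, Python scripts to look and compute and a tool call to move; the robot and the scene stay as the last step left them, time stands still between calls to the robot, and variables do not carry over. Pictures are saved under pics/ and viewed, at most 10 in all, crops included, and the job is handed in when it is done.

Besides the shell and the picture viewer there is one more tool, called after "Emit:" as name([rows], argument=value, ...), one row to a line, values as JSON. carry_out: Moves the arm, as the interface text tells. Its arguments: {"type":"object","properties":{"plan":{"type":"array","items":{"type":"array","items":{"type":"array","items":{"type":"number"}}}},"squeeze":{"type":"number"}},"required":["plan"]}

```bash
mkdir -p pics; cat > h.py <<'E'
import numpy as np, cv2
from station import telemetry, optics, ctrl
def ray(c,u,v):
    d=np.array(c["rotation"])@np.linalg.solve(np.array(c["intrinsics"]),[u,v,1.]); return np.array(c["origin"]),d/np.linalg.norm(d)
def onz(c,u,v,z):
    o,d=ray(c,u,v); return o+d*(z-o[2])/d[2]
def proj(c,p):
    q=np.array(c["intrinsics"])@(np.array(c["rotation"]).T@(np.array(p)-np.array(c["origin"]))); return q[:2]/q[2]
def shot(n,f=None):
    c=optics.camera(n)
    if f: cv2.imwrite(f"pics/{f}.png",c["pixels"][:,:,::-1])
    return c
E
python3 - <<'E'
from h import *
import pickle
D={n:shot(n,n+"0") for n in("scene","side")}
pickle.dump(D,open("d.pkl","wb"))
cv2.imwrite("pics/both0.png",np.vstack([D["scene"]["pixels"],D["side"]["pixels"]])[:,:,::-1][:, :])
for n in D: print(n,D[n]["origin"],D[n]["rotation"],D[n]["intrinsics"])
print(telemetry.get_obs())
E
```

```text
scene [ 1.14195231 -0.21036566  1.25709513] [-2.61896474e+00  2.26348334e-03  1.13506996e+00] [[452.62375607   0.         263.51729705]
 [  0.         452.62375607 191.98471686]
 [  0.           0.           1.        ]]
side [0.02879404 1.06754501 1.02804751] [-2.24760215 -0.0111699  -2.64979056] [[451.61397999   0.         256.3619231 ]
 [  0.         451.61397999 189.80985998]
 [  0.           0.           1.        ]]
{'time_s': 0.1, 'qpos': array([-6.65945951e-02,  3.00435825e-01,  1.52151532e+00,  9.88191770e-06,
        1.32070796e+00, -6.66356178e-02]), 'joint_vel': array([-0.00042846, -0.00167198, -0.00113818,  0.00148314, -0.00160536,
        0.00057388]), 'tau': array([ 1.84928511e-03, -5.32644153e+01, -3.53284299e+01,  7.10431044e-02,
        2.34944851e-02, -7.30603051e-05]), 'ee_pos': array([5.49763080e-01, 1.84371533e-05, 2.04933501e-01]), 'eef_rot': array([-3.14052921e+00, -8.05616596e-05,  1.57083486e+00]), 'force': array([-0.74914614,  0.08579031,  0.51685815]), 'moment': array([-0.05805807, -0.06919081,  0.04913193]), 'grip_force': 0.0, 'grip_width': 0.09393745853369488}
```

View pics/scene0.png

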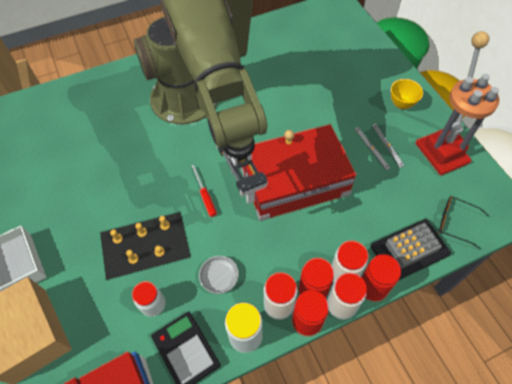

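View pics/side0.png

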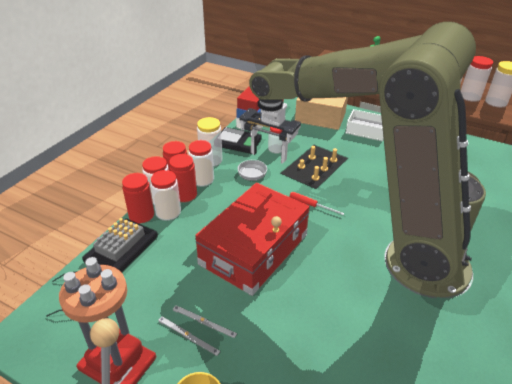

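```bash
cat >> h.py <<'E'
from scipy.spatial.transform import Rotation as Rn
_cam=optics.camera
def cam(n):
    c=dict(_cam(n)); r=np.array(c["rotation"])
    if r.size==3: c["rotation"]=Rn.from_euler("xyz",r).as_matrix()
    return c
optics.camera=cam
E
python3 - <<'E'
from h import *
import pickle
D=pickle.load(open("d.pkl","rb"))
for c in D.values(): c["rotation"]=Rn.from_euler("xyz",c["rotation"]).as_matrix()
pickle.dump(D,open("d.pkl","wb"))
s,t=D["scene"],D["side"]
print("base in",proj(s,[0,0,0]),proj(t,[0,0,0]),"tcp",proj(s,[.55,0,.205]),proj(t,[.55,0,.205]))
A=cv2.resize(s["pixels"][200:300,95:245],(780,520),interpolation=cv2.INTER_CUBIC)
B=cv2.resize(t["pixels"][135:195,230:360],(780,360),interpolation=cv2.INTER_CUBIC)
cv2.imwrite("pics/cropA.png",A[:,:,::-1]);cv2.imwrite("pics/cropB.png",B[:,:,::-1])
for n,c in D.items():
    h=cv2.cvtColor(c["pixels"],cv2.COLOR_RGB2HSV)
    m=cv2.inRange(h,(12,110,80),(32,255,255))
    k,l,st,ce=cv2.connectedComponentsWithStats(m)
    for i in range(1,k):
        if st[i][4]>8: print(n,st[i],ce[i].round(1), onz(c,*ce[i],.03).round(3))
# knob two-view
o1,d1=ray(s,289,134.5);o2,d2=ray(t,276,222)
ab=np.linalg.lstsq(np.c_[d1,-d2],o2-o1,rcond=None)[0];print("knob",o1+ab[0]*d1,o2+ab[1]*d2)
print("dish",onz(s,218,272,.02),onz(t,252,169,.02))
E
```

```text
base in [184.44140383  97.07616381] [427.0435238  264.00054847] tcp [242.52967995 185.80360371] [267.47988545 157.99270254]
scene [   0    6  164   89 6189] [72.6 50.5] [-0.375 -0.312  0.03 ]
scene [473  32  15  15 172] [479.8  39.3] [0.235 1.134 0.03 ]
scene [421  70  39  40 682] [441.7  84. ] [0.364 0.861 0.03 ]
scene [391  79  32  30 763] [405.6  93. ] [0.345 0.718 0.03 ]
scene [483  88   7   5  12] [485.8  89.8] [0.454 0.987 0.03 ]
scene [453  91  37  22 262] [466.9 102.9] [0.475 0.888 0.03 ]
scene [284 131  11  13  92] [288.6 136.8] [0.341 0.253 0.03 ]
scene [249 164   6  10  24] [251.5 168.9] [0.406 0.087 0.03 ]
scene [446 198   5  13  19] [448.2 204.2] [0.78  0.582 0.03 ]
scene [441 215   5  14  20] [443.1 221.6] [0.822 0.532 0.03 ]
scene [159 216  11  15 119] [163.7 223.2] [ 0.471 -0.233  0.03 ]
scene [135 223  12  15 127] [140.4 230. ] [ 0.463 -0.303  0.03 ]
scene [110 229  13  15 133] [115.8 236.5] [ 0.453 -0.375  0.03 ]
scene [408 230   5   5  18] [409.6 232.1] [0.809 0.421 0.03 ]
scene [400 233   5   5  18] [402.3 235.2] [0.808 0.396 0.03 ]
scene [393 237   5   5  18] [39
[... 1926 characters left out ...]
de [118 232   4   5  13] [119.8 233.8] [0.876 0.368 0.03 ]
side [124 234   3   5  13] [125. 236.] [0.855 0.368 0.03 ]
side [ 77 270   8   8  45] [ 80.5 273.4] [0.865 0.546 0.03 ]
side [112 270  11   8  41] [116.5 273.5] [0.775 0.497 0.03 ]
side [ 91 277  10  15  87] [ 95.3 284. ] [0.801 0.554 0.03 ]
side [ 95 289  22  17  67] [107.1 297. ] [0.741 0.572 0.03 ]
side [ 67 293  12  13  82] [ 73.1 299.5] [0.815 0.622 0.03 ]
side [178 372  43  12 365] [199.2 378.6] [0.392 0.647 0.03 ]
side [  0 377  10   7  42] [  3.1 380.9] [0.784 0.867 0.03 ]
knob [0.4165888  0.20970179 0.15629928] [0.41493921 0.20837257 0.15687902]
dish [ 0.67925933 -0.14180529  0.02      ] [ 0.68515286 -0.14660316  0.02      ]
```

View pics/cropA.png

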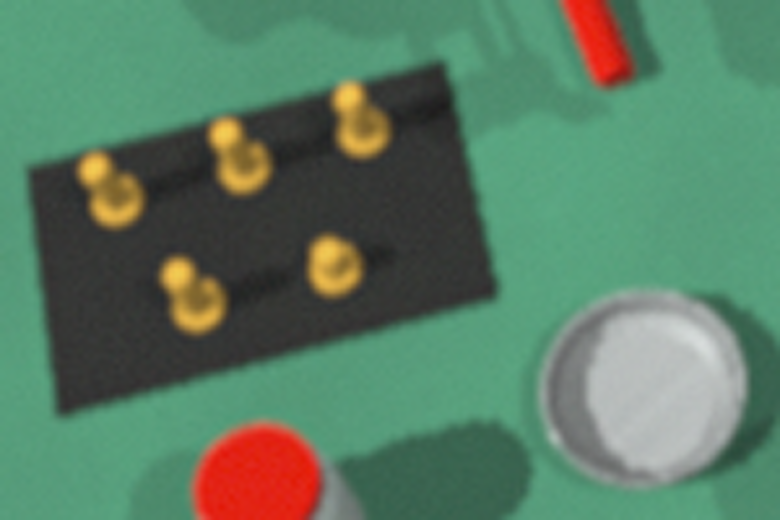

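View pics/cropB.png

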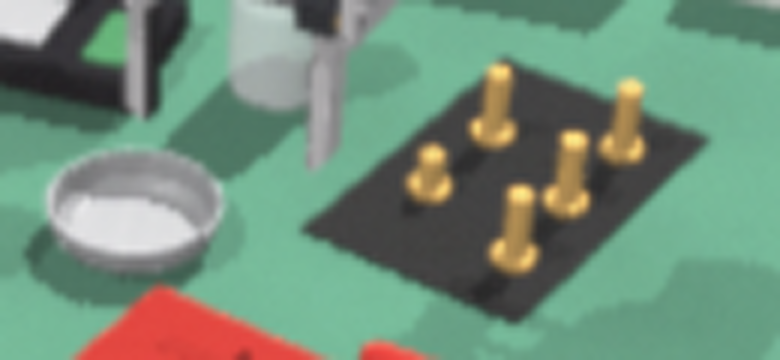

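```bash
python3 - <<'E'
from h import *
import pickle
D=pickle.load(open("d.pkl","rb"))
s,t=D["scene"],D["side"]
def tri(a,b):
    o1,d1=ray(s,*a);o2,d2=ray(t,*b)
    ab=np.linalg.lstsq(np.c_[d1,-d2],o2-o1,rcond=None)[0];p,q=o1+ab[0]*d1,o2+ab[1]*d2
    return ((p+q)/2).round(4),np.linalg.norm(p-q).round(4)
fl=lambda c,x0,y0,k,z:onz(c,x0+(c_:=0)+0,0,z)
S=[(335,268,430,186),(362,128,514,254),(243,164,566,200),(115,199,622,149),(197,304,494,130)]
for a,b,c,d in S:
    p=(95+(a+.5)/5.2-.5,200+(b+.5)/5.2-.5);q=(230+(c+.5)/6-.5,135+(d+.5)/6-.5)
    print("flange",onz(s,*p,.006).round(3),onz(t,*q,.006).round(3),tri(p,q))
print("jar cap",onz(s,145,293.5,.105).round(3))
# dish rim ellipse centre
print("dish",onz(s,95+643/5.2,200+388/5.2,.026).round(4))
for n,c,(y0,y1,x0,x1),k in(("sc",s,(120,225,240,365),4),("si",t,(180,295,190,320),4)):
    im=cv2.resize(c["pixels"][y0:y1,x0:x1],None,fx=k,fy=k,interpolation=cv2.INTER_CUBIC)
    cv2.imwrite(f"pics/ch_{n}.png",im[:,:,::-1])
a,b=cv2.imread("pics/ch_sc.png"),cv2.imread("pics/ch_si.png")
h=max(a.shape[0],b.shape[0]);P=lambda i:cv2.copyMakeBorder(i,0,h-i.shape[0],0,0,0)
o=np.hstack([P(a),P(b)]);print(o.shape);o=cv2.resize(o,None,fx=.75,fy=.75);print(o.shape);cv2.imwrite("pics/chest.png",o)
E
```

```text
flange [ 0.54  -0.275  0.006] [ 0.538 -0.276  0.006] (array([ 0.5387, -0.2758,  0.0054]), np.float64(0.0017))
flange [ 0.462 -0.233  0.006] [ 0.462 -0.235  0.006] (array([ 0.4622, -0.2329,  0.0071]), np.float64(0.0006))
flange [ 0.455 -0.303  0.006] [ 0.455 -0.304  0.006] (array([ 0.455 , -0.3033,  0.0067]), np.float64(0.0002))
flange [ 0.445 -0.377  0.006] [ 0.444 -0.376  0.006] (array([ 0.4443, -0.3774,  0.0051]), np.float64(0.0002))
flange [ 0.528 -0.353  0.006] [ 0.526 -0.355  0.006] (array([ 0.5268, -0.3537,  0.0063]), np.float64(0.002))
jar cap [ 0.685 -0.341  0.105]
dish [ 0.6895 -0.1434  0.026 ]
(460, 1020, 3)
(345, 765, 3)
```

View pics/chest.png

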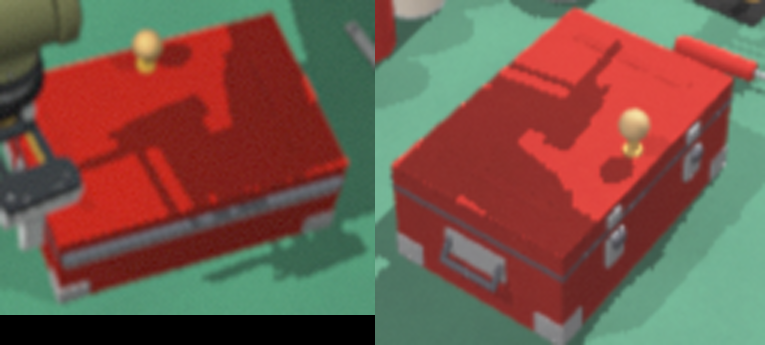

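```bash
python3 - <<'E'
from h import *
import pickle
D=pickle.load(open("d.pkl","rb"))
s,t=D["scene"],D["side"]
f=lambda c,x0,y0,x,y:onz(c,x0+(x+.5)/3-.5,y0+(y+.5)/3-.5,.125)
A={"FL":f(s,240,120,273,13),"HL":f(s,240,120,346,165),"HR":f(s,240,120,60,248)}
B={"HR":f(t,190,180,200,12),"HL":f(t,190,180,17,177),"FL":f(t,190,180,192,266),"FR":f(t,190,180,357,76)}
yaw=lambda v:np.degrees(np.arctan2(v[1],v[0])).round(2)
for X in(A,B):
    for k in X: print(k,X[k].round(4))
    print("depth",yaw(X["HL"]-X["FL"]),np.linalg.norm(X["HL"]-X["FL"]),"width",yaw(X["HL"]-X["HR"])-90,np.linalg.norm(X["HL"]-X["HR"]))
print("widthF",yaw(B["FL"]-B["FR"])-90,np.linalg.norm(B["FL"]-B["FR"]),yaw(B["HR"]-B["FR"]),np.linalg.norm(B["HR"]-B["FR"]))
for Y in (-2,0,2,4): 
    pass
# knob centroids
for c,(y0,y1,x0,x1) in((s,(125,150,280,298)),(t,(210,235,268,285))):
    h=cv2.cvtColor(c["pixels"][y0:y1,x0:x1],cv2.COLOR_RGB2HSV);m=cv2.inRange(h,(9,40,120),(32,190,255));
    m=cv2.morphologyEx(m,cv2.MORPH_OPEN,np.ones((4,4)));x,y,w,hh=cv2.boundingRect(m);print(x+x0,y+y0,w,hh,onz(c,x+x0+(w-1)/2,y+y0+(w-1)/2,.158))
E
```

```text
FL [0.4148 0.3593 0.125 ]
HL [0.6104 0.332  0.125 ]
HR [0.5759 0.0383 0.125 ]
depth -7.96 0.19756952099223546 width -6.709999999999994 0.29572053426190403
HR [0.5659 0.0439 0.125 ]
HL [0.5972 0.348  0.125 ]
FL [0.4015 0.3654 0.125 ]
FR [0.375  0.0597 0.125 ]
depth -5.07 0.19647246694032608 width -5.890000000000001 0.3057648926909456
widthF -4.959999999999994 0.30680181120232103 -4.75 0.19148142082225056
286 131 9 13 [0.42067173 0.21094721 0.158     ]
273 218 9 15 [0.41196398 0.20811178 0.158     ]
```

Emit:
carry_out([
  [[-34.5,-1.4,9,0,0,0,44],[-34.5,-1.4,9,0,0,0,44],[-34.5,-1.4,9,0,0,0,44],[-34.5,-1.4,9,0,0,0,44],[-34.5,-1.4,9,0,0,0,44],[-34.5,-1.4,9,0,0,0,44],[-34,-1.4,9,0,0,0,44],[-34,-1.4,9,0,0,0,44],[0,0,0,0,0,0,44],[0,0,0,0,0,0,44],[0,0,0,0,0,0,44]],
], squeeze=20)

```text
time_s: 1.02
ee_pos: [0.5388, -0.2745, 0.1333]
eef_rot: [-3.141, -0.0, 1.571]
force: [-0.2, 0.4, -0.1]
grip_width: 0.0439
grip_force: 0.0
```

```bash
python3 - <<'E'
from h import *
c=shot("wrist","w1")
o=telemetry.get_obs();print(o["ee_pos"],o["eef_rot"],o["grip_width"])
print(c["origin"],proj(c,[.539,-.275,.031]),proj(c,[.539,-.275,.006]))
E
```

```text
[ 0.53902906 -0.27407589  0.13366778] [ 3.14145320e+00 -1.17115782e-04  1.57159376e+00] 0.04387821576609463
[ 0.53867694 -0.2053611   0.31204193] [254.72416284 192.67624081] [254.69490441 186.72445848]
```

View pics/w1.png

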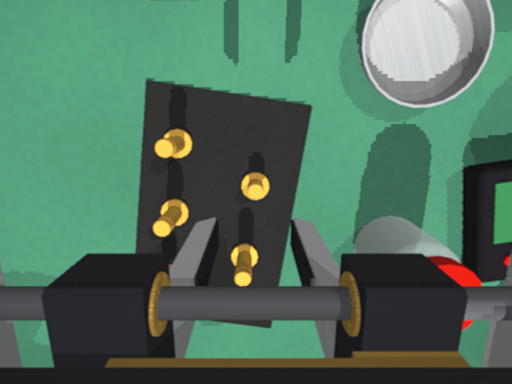

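Emit:
carry_out([
  [[-0.5,0,25,0,0,0,44],[-0.5,0,25,0,0,0,44],[0,0,25,0,0,0,44],[0,0,25,0,0,0,44],[0,0,12,0,0,0,44],[0,0,10,0,0,0,44],[0,0,0,0,0,0,44],[0,0,0,0,0,0,30],[0,0,0,0,0,0,20],[0,0,0,0,0,0,10],[0,0,0,0,0,0,5],[0,0,0,0,0,0,5],[0,0,0,0,0,0,5],[0,0,0,0,0,0,5]],
], squeeze=20)

```text
time_s: 2.23
ee_pos: [0.5391, -0.2762, 0.0122]
eef_rot: [3.141, 0.001, 1.571]
force: [-1.2, 1.1, 5.8]
grip_width: 0.0154
grip_force: 20.0
```

Emit:
carry_out([
  [[0,0,-15,0,0,0,5],[0,0,-30,0,0,0,5],[0,0,-30,0,0,0,5],[0,0,-15,0,0,0,5],[22,25,0,0,0,0,5],[22,25,0,0,0,0,5],[22,25,0,0,0,0,5],[22,25,0,0,0,0,5],[22,25,0,0,0,0,5],[22,24,0,0,0,0,5],[0,0,0,0,0,0,5],[0,0,0,0,0,0,5],[0,0,0,0,0,0,5]],
])

```text
time_s: 3.32
ee_pos: [0.6873, -0.1443, 0.101]
eef_rot: [-3.141, -0.0, 1.571]
force: [-0.0, -0.2, -0.7]
grip_width: 0.0155
grip_force: 20.0
```

```bash
python3 - <<'E'
from h import *
c=shot("wrist","w2");print(proj(c,[.6895,-.1434,.026]),proj(c,[.688,-.144,.026]))
h=cv2.cvtColor(c["pixels"],cv2.COLOR_RGB2HSV);m=cv2.inRange(h,(0,0,90),(180,45,255));m=cv2.morphologyEx(m,5*0+cv2.MORPH_OPEN,np.ones((3,3)))
k,l,st,ce=cv2.connectedComponentsWithStats(m)
for i in range(1,k):
    if st[i][4]>500: print(st[i],ce[i])
E
```

```text
[257.07274125 198.80890733] [255.2988426  199.49398123]
[ 377    0  135  102 9676] [450.13331955  58.55084746]
[  187   131   131   134 10631] [251.85880914 186.64622331]
[ 406  140  106  142 6427] [474.73393496 210.89870857]
[ 398  306  100   62 5489] [446.3705593  336.39897978]
[228 344  47  14 503] [249.89264414 351.66003976]
```

View pics/w2.png

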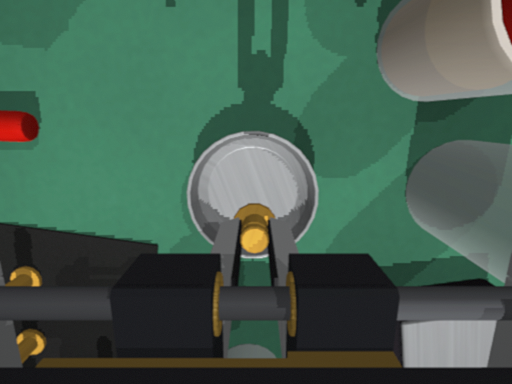

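Emit:
carry_out([
  [[1,0,10,0,0,0,5],[2,-1,20,0,0,0,5],[1,0,20,0,0,0,5],[0,0,17,0,0,0,5],[0,0,12,0,0,0,5],[0,0,7,0,0,0,5],[0,0,0,0,0,0,5],[0,0,0,0,0,0,5],[0,0,0,0,0,0,20],[0,0,0,0,0,0,28],[0,0,0,0,0,0,34],[0,0,0,0,0,0,40],[0,0,0,0,0,0,40],[0,0,0,0,0,0,40],[0,0,-10,0,0,0,40],[0,0,-25,0,0,0,40],[0,0,-35,0,0,0,40],[0,0,-35,0,0,0,40],[0,0,-35,0,0,0,40]],
])

```text
time_s: 4.95
ee_pos: [0.6866, -0.1399, 0.1579]
eef_rot: [3.141, 0.0, 1.571]
force: [0.3, -0.4, 0.6]
grip_width: 0.0401
grip_force: 0.0
```

```bash
python3 - <<'E'
from h import *
c=shot("wrist","w3");print(proj(c,[.686,-.14,.003]),proj(c,[.686,-.14,.028]))
h=cv2.cvtColor(c["pixels"],cv2.COLOR_RGB2HSV);m=cv2.inRange(h,(12,110,80),(32,255,255))
k,l,st,ce=cv2.connectedComponentsWithStats(m)
for i in range(1,k):
    if st[i][4]>100: print(st[i],ce[i])
E
```

```text
[253.83655891 180.6613914 ] [253.81501941 185.65769988]
[504 108   8  42 193] [508.67875648 134.20207254]
[243 168  25  25 498] [254.86947791 179.76706827]
[ 486  190   26   91 1657] [500.25829813 237.26855763]
[ 24 248  50  39 974] [ 50.28747433 266.73921971]
[157 272  20  64 640] [164.7265625 304.3671875]
[340 273  11  63 305] [346.48196721 305.48852459]
[478 274  23  13 167] [486.13173653 281.98203593]
[ 29 321  28  28 432] [ 42.72685185 334.62731481]
[ 460  321   37   47 1206] [478.34908789 343.88225539]
[345 352 106   3 254] [393.23228346 353.19291339]
[ 51 355  11  13 103] [ 56.34951456 361.62135922]
```

Emit:
carry_out([
  [[0,0,-35,0,0,0,60],[0,0,-35,0,0,0,60],[0,0,-30,0,0,0,60],[29,-22,0,0,0,0,60],[29,-22,0,0,0,0,60],[29,-22,0,0,0,0,60],[29,-23,0,0,0,0,60],[29,-23,0,0,0,0,60],[29,-23,0,0,0,0,60],[29,-23,0,0,0,0,60],[29,-23,0,0,0,0,60],[29,-23,0,0,0,0,60],[29,-23,0,0,0,0,60],[29,-23,0,0,0,0,60],[30,-22,0,0,0,0,60]],
])

```text
time_s: 6.25
ee_pos: [0.4133, 0.21, 0.2562]
eef_rot: [3.14, -0.001, 1.571]
force: [0.4, 0.2, -1.6]
grip_width: 0.0602
grip_force: 0.0
```

Emit:
carry_out([
  [[0,0,0,0,0,0.12,60],[0,0,0,0,0,0.12,60],[0,0,0,0,0,0.12,60],[0,0,0,0,0,0.12,60],[0,0,0,0,0,0.12,60],[0,0,0,0,0,0.12,60],[0,0,0,0,0,0.12,60],[0,0,0,0,0,0.12,60],[0,0,0,0,0,0.12,60],[0,0,0,0,0,0.12,60],[0,0,0,0,0,0.12,60],[0,0,0,0,0,0.12,60],[0,0,0,0,0,0.12,60],[0,0,0,0,0,0.11,60],[0,0,0,0,0,0,60],[0,0,0,0,0,0,60]],
])

```text
time_s: 7.58
ee_pos: [0.4148, 0.209, 0.2559]
eef_rot: [-3.141, -0.001, -0.096]
force: [-0.0, -0.6, -0.6]
grip_width: 0.0597
grip_force: 0.0
```

```bash
python3 - <<'E'
from h import *
c=shot("wrist","w4");o=telemetry.get_obs();print(o["ee_pos"],o["eef_rot"],o["qpos"]);print(c["origin"],proj(c,[.416,.209,.158]))
E
```

```text
[0.41475237 0.20897683 0.2557965 ] [-3.14137533e+00 -4.63683376e-04 -9.51919281e-02] [ 3.87854781e-01  6.89761200e-02  1.67629231e+00 -2.32669154e-05
  1.39581265e+00  2.05384703e+00]
[0.4831433  0.20257469 0.43463254] [253.88844776 191.99070593]
```

View pics/w4.png

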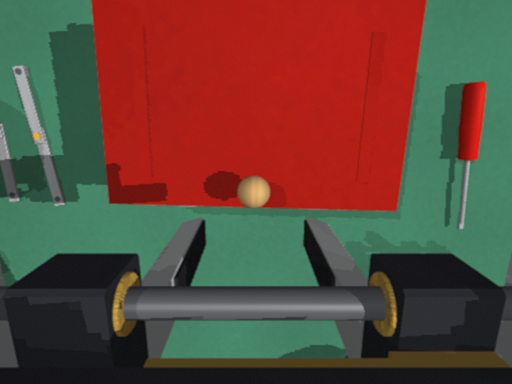

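```bash
python3 - <<'E'
from h import *
c=optics.camera("wrist");o=telemetry.get_obs()
h=cv2.cvtColor(c["pixels"],cv2.COLOR_RGB2HSV)
r=cv2.inRange(h,(0,150,90),(8,255,255))|cv2.inRange(h,(172,150,90),(180,255,255))
def fit(P): 
    vx,vy,x,y=cv2.fitLine(np.array(P,np.float32),cv2.DIST_HUBER,0,.01,.01).ravel();return (vx,vy,x,y)
F=[(u,195+np.where(r[195:235,u])[0].max()) for u in range(215,395,3) if r[195:235,u].any()]
L=[(np.where(r[v,80:250])[0].min()+80,v) for v in range(20,190,3)]
Rr=[(np.where(r[v,330:440])[0].max()+330,v) for v in range(20,195,3)]
for n,P in(("front",F),("left",L),("right",Rr)):
    vx,vy,x,y=fit(P); a=onz(c,x-80*vx,y-80*vy,.125);b=onz(c,x+80*vx,y+80*vy,.125);d=b-a
    print(n,np.degrees(np.arctan2(d[1],d[0])).round(2),a.round(4),b.round(4))
m=cv2.inRange(h,(9,40,120),(25,190,255))[150:230,220:290];m=cv2.morphologyEx(m,cv2.MORPH_OPEN,np.ones((4,4)))
x,y,w,hh=cv2.boundingRect(m);print(x+220,y+150,w,hh,onz(c,x+220+(w-1)/2,y+150+(hh-1)/2,.158))
R=Rn.from_euler("xyz",o["eef_rot"]).as_matrix();print(o["ee_pos"],R.T@(np.array([*onz(c,x+220+(w-1)/2,y+150+(hh-1)/2,.158)[:2],.139])-o["ee_pos"]))
E
```

```text
front -97.09 [0.3959 0.2388 0.125 ] [0.3754 0.0735 0.125 ]
left 173.03 [0.5774 0.3395 0.125 ] [0.4309 0.3575 0.125 ]
right -7.06 [0.3998 0.0614 0.125 ] [0.5462 0.0432 0.125 ]
240 177 31 32 [0.4154408  0.20802833 0.158     ]
[0.41475343 0.20898951 0.25571861] [0.00073113 0.00091441 0.11671872]
```

Emit:
carry_out([
  [[0.5,1,10,0,0,0.028,60],[0,0,25,0,0,0,60],[0,0,25,0,0,0,60],[0,0,25,0,0,0,60],[0,0,20,0,0,0,60],[0,0,12,0,0,0,60],[0,0,0,0,0,0,60],[0,0,0,0,0,0,40],[0,0,0,0,0,0,30],[0,0,0,0,0,0,20],[0,0,0,0,0,0,15],[0,0,0,0,0,0,15],[0,0,0,0,0,0,15],[0,0,0,0,0,0,15]],
], squeeze=25)

```text
time_s: 8.85
ee_pos: [0.4157, 0.2096, 0.1392]
eef_rot: [-3.138, -0.002, -0.127]
force: [1.8, 13.8, -2.5]
grip_width: 0.0286
grip_force: 25.0
```

```bash
python3 - <<'E'
import numpy as np
# tool-frame rows (dx,dz) for the knob arc, trapezoid-ish profile
for t in [np.r_[0,np.cumsum([.01,.02,.03]+[.04]*17)], None]:
    if t is None: t=np.r_[.74,.74+np.cumsum([.04]*12+[.035,.03,.025,.02,.016,.01,.01])]
    print("theta",t[-1]);a=.3142+t;p=187.7*np.c_[-np.cos(a),-np.sin(a)]
    print(np.diff(p,axis=0).round(1).tolist())
E
```

```text
theta 0.7400000000000001
[[0.6, -1.8], [1.2, -3.5], [2.0, -5.3], [2.9, -6.9], [3.2, -6.8], [3.4, -6.7], [3.7, -6.5], [4.0, -6.4], [4.2, -6.2], [4.4, -6.0], [4.7, -5.9], [4.9, -5.7], [5.1, -5.5], [5.4, -5.3], [5.6, -5.0], [5.8, -4.8], [5.9, -4.6], [6.1, -4.3], [6.3, -4.1], [6.5, -3.8]]
theta 1.366
[[6.6, -3.6], [6.7, -3.3], [6.9, -3.0], [7.0, -2.8], [7.1, -2.5], [7.2, -2.2], [7.3, -1.9], [7.3, -1.6], [7.4, -1.3], [7.4, -1.0], [7.5, -0.7], [7.5, -0.4], [6.6, -0.1], [5.6, 0.1], [4.7, 0.2], [3.7, 0.2], [3.0, 0.2], [1.9, 0.2], [1.9, 0.2]]
```

Emit:
carry_out([
  [[0,-0.5,0,0,0,0,15],[0,-0.5,0,0,0,0,15],[0,0,0,0,0,0,15],[0,0,0,0,0,0,15]],
])

```text
time_s: 9.18
ee_pos: [0.4157, 0.2097, 0.1391]
eef_rot: [-3.14, -0.001, -0.127]
force: [-0.0, 6.4, 1.8]
grip_width: 0.0288
grip_force: 25.0
```

Emit:
carry_out([
  [[0.6,-0.8,-1.8,0,0,0,15],[1.2,0,-3.5,0,0,0,15],[2.0,0,-5.3,0,0,0,15],[2.9,0,-6.9,0,0,0,15],[3.2,0,-6.8,0,0,0,15],[3.4,0,-6.7,0,0,0,15],[3.7,0,-6.5,0,0,0,15],[4.0,0,-6.4,0,0,0,15],[0,0,0,0,0,0,15],[0,0,0,0,0,0,15]],
])

```text
time_s: 10.02
ee_pos: [0.4363, 0.2071, 0.1825]
eef_rot: [-3.141, 0.0, -0.127]
force: [-2.0, 4.1, -2.9]
grip_width: 0.0292
grip_force: 25.0
```

```bash
cat > arc.py <<'E'
from h import *
o=telemetry.get_obs();ps=-.123
d=o["ee_pos"]-np.array([.4155,.2095,.1391])
X=d[0]*np.cos(ps)+d[1]*np.sin(ps);Y=-d[0]*np.sin(ps)+d[1]*np.cos(ps)
x,z=X-178.5e-3,d[2]+.058
print("chest x,y,z",X.round(4),Y.round(4),d[2].round(4),"r",np.hypot(x,z).round(4),"theta",(np.arctan2(z,-x)-.3142).round(4),"rot",o["eef_rot"].round(3),"F",o["force"].round(1),"M",o["moment"].round(2),o["grip_width"].round(4))
E
python3 arc.py
```

```text
Traceback (most recent call last):
  File "arc.py", line 6, in <module>
    print("chest x,y,z",X.round(4),Y.round(4),d[2].round(4),"r",np.hypot(x,z).round(4),"theta",(np.arctan2(z,-x)-.3142).round(4),"rot",o["eef_rot"].round(3),"F",o["force"].round(1),"M",o["moment"].round(2),o["grip_width"].round(4))
                                                                                                                                                                                                              ^^^^^^^^^^^^^^^^^^^^^
AttributeError: 'float' object has no attribute 'round'
```

Emit:
carry_out([
  [[2,0,-3,0,0,0,15],[2.2,0,-3.2,0,0,0,15],[4.4,0,-6.0,0,0,0,15],[4.7,0,-5.9,0,0,0,15],[4.9,0,-5.7,0,0,0,15],[5.1,0,-5.5,0,0,0,15],[5.4,0,-5.3,0,0,0,15],[5.6,0,-5.0,0,0,0,15],[5.8,0,-4.8,0,0,0,15],[5.9,0,-4.6,0,0,0,15],[6.1,0,-4.3,0,0,0,15],[6.3,0,-4.1,0,0,0,15],[6.5,0,-3.8,0,0,0,15],[0,0,0,0,0,0,15],[0,0,0,0,0,0,15]],
])

```text
time_s: 11.27
ee_pos: [0.5011, 0.1991, 0.244]
eef_rot: [-3.141, -0.0, -0.127]
force: [-1.6, 7.0, -0.2]
grip_width: 0.0286
grip_force: 25.0
```

```bash
sed -i 's/o\["grip_width"\].round(4)/o["grip_width"]/' arc.py; python3 arc.py
```

```text
chest x,y,z 0.0862 0.0002 0.1049 r 0.1872 theta 0.7411 rot [-3.141 -0.    -0.127] F [-1.6  7.  -0.2] M [ 1.2   0.4  -0.06] 0.028643763242251773
```

Emit:
carry_out([
  [[3.3,-0.4,-1.8,0,0,0,15],[3.3,0,-1.8,0,0,0,15],[6.7,0,-3.3,0,0,0,15],[6.9,0,-3.0,0,0,0,15],[7.0,0,-2.8,0,0,0,15],[7.1,0,-2.5,0,0,0,15],[7.2,0,-2.2,0,0,0,15],[7.3,0,-1.9,0,0,0,15],[7.3,0,-1.6,0,0,0,15],[7.4,0,-1.3,0,0,0,15],[7.4,0,-1.0,0,0,0,15],[0,0,0,0,0,0,15]],
])

```text
time_s: 12.27
ee_pos: [0.5726, 0.1903, 0.2676]
eef_rot: [-3.14, -0.002, -0.127]
force: [-1.3, 5.5, 6.8]
grip_width: 0.0287
grip_force: 25.0
```

```bash
python3 arc.py
```

```text
chest x,y,z 0.1583 0.0002 0.1285 r 0.1875 theta 1.1488 rot [-3.14e+00 -2.00e-03 -1.27e-01] F [-1.3  5.5  6.8] M [ 1.    0.45 -0.05] 0.028696930869009356
```

Emit:
carry_out([
  [[3.5,0,-0.6,0,0,0,15],[6.5,0,-0.6,0,0,0,15],[7.0,0,-0.3,0,0,0,15],[6.6,0,-0.1,0,0,0,15],[5.6,0,0.1,0,0,0,15],[4.7,0,0.2,0,0,0,15],[3.2,0,0.2,0,0,0,15],[2.2,0,0.2,0,0,0,15],[1.4,0,0.2,0,0,0,15],[0,0,0,0,0,0,15],[0,0,0,0,0,0,15],[0,0,0,0,0,0,15]],
])

```text
time_s: 13.27
ee_pos: [0.6124, 0.1853, 0.2684]
eef_rot: [-3.14, -0.002, -0.127]
force: [1.3, 5.5, 5.7]
grip_width: 0.0282
grip_force: 25.0
```

```bash
python3 arc.py; python3 - <<'E'
from h import *
s=shot("side","s5");w=shot("scene","c5")
cv2.imwrite("pics/f5.png",cv2.resize(np.hstack([s["pixels"][120:300,180:350],w["pixels"][90:270,200:370]]),None,fx=2.3,fy=2.3)[:,:,::-1])
E
```

```text
chest x,y,z 0.1983 0.0002 0.1293 r 0.1884 theta 1.3621 rot [-3.14e+00 -2.00e-03 -1.27e-01] F [1.3 5.5 5.7] M [ 1.1   0.1  -0.04] 0.028233711174804797
```

View pics/f5.png

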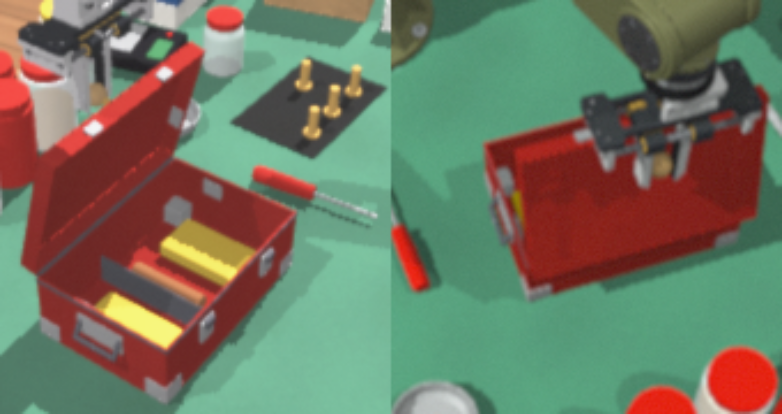

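Emit:
carry_out([
  [[0,0,0,0,0,0,15],[0,0,0,0,0,0,15],[0,0,0,0,0,0,15],[0,0,0,0,0,0,15],[0,0,0,0,0,0,15],[0,0,0,0,0,0,15],[0,0,0,0,0,0,15],[0,0,0,0,0,0,15]],
])

```text
time_s: 14.03
ee_pos: [0.6123, 0.1853, 0.2684]
eef_rot: [-3.14, -0.002, -0.127]
force: [0.8, 6.0, 6.0]
grip_width: 0.0285
grip_force: 25.0
```

```bash
python3 arc.py; python3 -c "
from station import ctrl; print(ctrl.hand_in())"
```

```text
chest x,y,z 0.1983 0.0002 0.1293 r 0.1883 theta 1.362 rot [-3.14e+00 -2.00e-03 -1.27e-01] F [0.8 6.  6. ] M [ 1.17  0.16 -0.05] 0.02845026368486802
the job is handed in; nothing more can be done
None
```

The short stud is standing in the dish, and the gripper is holding the lid still by its knob at about 1.362 rad, worked out from the arm's position (balance point 1.366). The job is handed in, but no verdict came back.

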